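# Stack the sealed cartons on the scale and throw the guarded switch

### The arm

A 6-joint arm with a two-finger parallel gripper is mounted at the origin on the work surface. World frame = base frame: x ahead of the robot, y to its left, z up, the work surface at z = 0. Lengths are in m, angles in degrees, forces in N, time in s.
With the tool pointing down it reaches from about 0.3 to 0.85 m from the base axis. Payload 5.4 kg.
Tool frame: the origin (TCP) lies on the centre line of the jaws, within the pads' length; the fingertips stand ctrl.tip_reach ahead of it and the grasp point (between the pads) lies 8 mm behind it (ctrl.tip_reach is the distance from the TCP to the fingertips, in m); z points along the fingers, y is the line along which they close (so a half turn about z gives the same grasp; the last joint's range is limited). The gripper opens to 85 mm and grips with 20 to 120 N. Pads are 22 mm wide; open, the fingers measure 114 mm over their backs; the gripper's body (76 mm by 85 mm) begins 54 mm behind the grasp point. The pads swing forward as they close: fully open they stand 13 mm farther back than shut.
Start: joints at [-77.584, 9.076, 91.501, -0, 79.423, -12.038], TCP at [0.238, -0.523, 0.242] pointing down, gripper open.
Joint ranges: [-166.64, 166.64], [-54.1, 131.32], [10.49, 154.53], [-73.88, 253.88], [9.74, 151.15], [-171.62, 171.62]. Speed limits (degrees/s): [147.25, 147.25, 180, 180, 180, 180].

### API

Orientations are given as [roll, pitch, yaw] about the fixed x, y, z axes, in that order (R = Rz(yaw) Ry(pitch) Rx(roll)).
In Python, from station import ctrl, command_gripper, ik, capture, calibration, order gives the robot as it stands. The module is installed in compiled form; this text tells all that it offers. Calls block until the motion is done:
- ctrl.move_pose(position, orientation): joint-space move of the TCP to a pose.
- ctrl.move_linear(position, orientation=None, vel=0.15, until_force=None): straight line of the TCP; orientation=None keeps the orientation; vel is the mean speed in m/s. With until_force (N) it stops when the force on the tool has changed by that much, and returns True; else False.
- ctrl.goto_joints(angles): joint-space move.
- command_gripper(opening): finger opening in m; the grip force is fixed at half the most; returns when the fingers have stopped.
- ctrl.wait(seconds).
- ik(position, orientation): joint angles nearest the present ones, or None.
- capture(name): name is "scene" or "top" or "wrist"; returns the picture (420x560x3 uint8, red, green, blue); there is no depth.
- calibration(name): a dict with "fx", "fy", "cx", "cy" (pixels), "R" (3x3) and "t" (3): a world point X has camera coordinates R X + t. Camera axes: x right, y down, z forward; pixel columns grow to the right and rows downward; lengths in m; the calibration is good to about 2 mm. A picture is of the moment at which its call begins: read the wrist's pose just before it. calibration takes no time and is no camera call; for the wrist camera it gives the pose at the moment of the call.
A pose or a line that the arm cannot do raises ctrl.PlanningError and nothing moves.
- order.close_job(): hands the job in; it is judged then, once.
Readings, each from a call of its own:
- ctrl.current_time(): time.
- ctrl.current_joint_positions(): joint angles.
- ctrl.current_joint_velocities(): joint speeds.
- ctrl.current_tau(): joint torques, N m.
- ctrl.current_ee_pos(): TCP position.
- ctrl.current_tcp_rot(): TCP orientation.
- ctrl.current_contact_force(): force on the tool from outside, world axes, zero at the start.
- ctrl.current_wrist_torque(): the same for the moment, N m.
- ctrl.current_grip_width(): finger opening in m.
- ctrl.current_gripper_force(): force on a finger pad.
Only numpy, scipy, OpenCV 4.12 (cv2) and the standard library are available. Lean on these libraries where they do the work, as an engineer would, in place of code of your own. Each camera call takes 0.05 s, during which the arm holds its last target. There are 200 camera calls.

### The job

Stack all the closed cartons on the scale in one square column, each lying flat, centred on the black outline with their long sides along it, every thick carton below every thin one, keeping the switch guard on the control box shut until the column is complete. Then lift the guard right up, flip the toggle beneath it fully over from the robot's left to its right, and lower the guard fully shut again over it. Do not disturb the pencil cup, note pad or date stamp, and leave the column standing squarely with nothing held.

Things in the scene. Friction and masses are not known exactly. Their poses are not given: they have to be found in the camera images.
- thick_1: thick loose closed cardboard carton, 90 (x) x 60 (y) x 46 (z) mm, about 340 g, pale tape strip along the middle of its top; origin at the centre of its underside, z up (the other face up is as good). It may be absent (None) in a given run
- thick_2: thick loose closed cardboard carton, 90 (x) x 60 (y) x 46 (z) mm, about 340 g, pale tape strip along the middle of its top; origin at the centre of its underside, z up (the other face up is as good). It may be absent (None) in a given run
- thin_1: thin loose closed cardboard carton, 90 (x) x 60 (y) x 28 (z) mm, about 180 g, pale tape strip along the middle of its top; origin at the centre of its underside, z up (the other face up is as good). It may be absent (None) in a given run
- thin_2: thin loose closed cardboard carton, 90 (x) x 60 (y) x 28 (z) mm, about 180 g, pale tape strip along the middle of its top; origin at the centre of its underside, z up (the other face up is as good). It may be absent (None) in a given run
- thin_3: thin loose closed cardboard carton, 90 (x) x 60 (y) x 28 (z) mm, about 180 g, pale tape strip along the middle of its top; origin at the centre of its underside, z up (the other face up is as good). It may be absent (None) in a given run
- thin_4: thin loose closed cardboard carton, 90 (x) x 60 (y) x 28 (z) mm, about 180 g, pale tape strip along the middle of its top; origin at the centre of its underside, z up (the other face up is as good). It may be absent (None) in a given run
- scale: slim bench scale fixed to the table: flat steel platform 200 (x) x 180 (y) mm, top 14 mm above the table, with a thin black rectangular outline (103 x 73 mm, long side along its x) in the middle; origin at the centre of its underside
- scale_mark (a point): centre of the black outline, on the top face of the scale's platform; axes as scale
- control: grey control box of the scale, fixed to the table: 170 (x, from -100 to +70) x 120 (y) x 50 (z) mm, a dark screen on its top near the robot, the guarded toggle on its top behind that; origin on the table directly under the toggle's pivot. Its x points roughly away from the robot, its y to the robot's left
- guard_hinge (a point): middle of the guard's hinge, fixed on the control box 47 mm along +x and 54 mm above control's origin; the hinge axis runs along control's y
- guard_bar (a point): middle of the aluminium cross bar by which the guard is lifted, 10 mm thick and 54 mm long along control's y, at the guard's free end. It can be pinched on its two ends or hooked from below: it stands out 7 mm on either side of the guard, which is 40 mm wide. From the hinge it lies 84 mm along -x and 34 mm up when the guard is closed, and swings up and over away from the robot
- guard (a joint): angle of the guard, a black cap 40 mm wide, 84 mm long and 38 mm high that covers the toggle: 0 = closed down on the box, about 1.57 = standing upright, 2.2 = fully open, leaning well away. Its stiff hinge holds it where it is left (about 1 N at the bar moves it)
- toggle_pivot (a point): foot of the toggle lever, on the top face of the control box, 50 mm above the table; axes as control
- toggle_tip (a point): centre of the ball at the end of the toggle, a steel bat lever 28 mm long and 8 mm thick with a 10 mm ball end, which swings sideways, along control's y
- toggle (a joint): angle of the toggle: 0 = leaning 0.4 rad to control's +y, the robot's left (off); 0.8 = leaning 0.4 rad to -y, the robot's right (on). It stays where it is left; about 1 N sideways at the tip moves it
- pencil_cup: bystander, not to be disturbed: dark metal cup of pencils, 72 mm across, 95 mm high without the pencils; origin at the centre of its underside
- note_pad: bystander, not to be disturbed: block of note paper 76 x 76 x 20 mm; origin at the centre of its underside
- date_stamp: bystander, not to be disturbed: date stamp, 50 x 30 mm foot, 75 mm high with a wooden knob; origin at the centre of its underside
Things that resemble listed ones, but are neither listed nor needed, are in the scene too. What is shaped like the thick_2 but blue or purple is not meant. Leave any blue look-alike of the thin_4 alone.

How it is judged (in metres and radians):
On the way, in this order (a step that is already met when the one before it is completed fails the run):
1. all cartons stand in one square column on the scale's outline, thick ones below thin ones, released, the guard still shut and the toggle still off (horizontal distance between each of thick_1, thick_2, thin_1, thin_2, thin_3, thin_4 and scale_mark below 0.012 m and angle between the x axis of each of thick_1, thick_2, thin_1, thin_2, thin_3, thin_4 and the x axis of scale, either way round below 0.15 rad and angle between the z axis of each of thick_1, thick_2, thin_1, thin_2, thin_3, thin_4 and the z axis of scale, either way round below 0.1 rad and linear speed of each of thick_1, thick_2, thin_1, thin_2, thin_3, thin_4 below 0.03 m/s and contact force between the fingers and thick_1 below 0.3 N and contact force between the fingers and thick_2 below 0.3 N and contact force between the fingers and thin_1 below 0.3 N and contact force between the fingers and thin_2 below 0.3 N and contact force between the fingers and thin_3 below 0.3 N and contact force between the fingers and thin_4 below 0.3 N and ((angle between thick_1's own z axis and vertical below 1.57 rad and z of each of thin_1, thin_2, thin_3, thin_4 in the frame of thick_1 above 0.02 m) or (not (angle between thick_1's own z axis and vertical below 1.57 rad) and z of each of thin_1, thin_2, thin_3, thin_4 in the frame of thick_1 below 0.02 m)) and ((angle between thick_2's own z axis and vertical below 1.57 rad and z of each of thin_1, thin_2, thin_3, thin_4 in the frame of thick_2 above 0.02 m) or (not (angle between thick_2's own z axis and vertical below 1.57 rad) and z of each of thin_1, thin_2, thin_3, thin_4 in the frame of thick_2 below 0.02 m)) and value of joint guard below 0.3 rad and value of joint toggle below 0.2 rad), for 0.3 s.
2. the guard is lifted (over 1.2 rad) with the toggle still off (value of joint guard above 1.2 rad and value of joint toggle below 0.25 rad), for 0.1 s.
3. the toggle is flipped to the right (over 0.65 rad) while the guard is up (value of joint toggle above 0.65 rad and value of joint guard above 0.8 rad), for 0.1 s.
4. the guard is shut again (below 0.1 rad) over the flipped toggle (value of joint guard below 0.1 rad and value of joint toggle above 0.65 rad), for 0.2 s.
At the end, for the whole second after the job is handed in: every carton present lies within 12 mm of the outline's centre line, turned no more than 0.15 rad from the outline, flat within 0.1 rad (either face up), at rest and released, all thick cartons below all thin ones; the toggle is beyond 0.65 rad and the guard below 0.1 rad (all of step 4 and horizontal distance between each of thick_1, thick_2, thin_1, thin_2, thin_3, thin_4 and scale_mark below 0.012 m and angle between the x axis of each of thick_1, thick_2, thin_1, thin_2, thin_3, thin_4 and the x axis of scale, either way round below 0.15 rad and angle between the z axis of each of thick_1, thick_2, thin_1, thin_2, thin_3, thin_4 and the z axis of scale, either way round below 0.1 rad and linear speed of each of thick_1, thick_2, thin_1, thin_2, thin_3, thin_4 below 0.03 m/s and contact force between the fingers and thick_1 below 0.3 N and contact force between the fingers and thick_2 below 0.3 N and contact force between the fingers and thin_1 below 0.3 N and contact force between the fingers and thin_2 below 0.3 N and contact force between the fingers and thin_3 below 0.3 N and contact force between the fingers and thin_4 below 0.3 N and ((angle between thick_1's own z axis and vertical below 1.57 rad and z of each of thin_1, thin_2, thin_3, thin_4 in the frame of thick_1 above 0.02 m) or (not (angle between thick_1's own z axis and vertical below 1.57 rad) and z of each of thin_1, thin_2, thin_3, thin_4 in the frame of thick_1 below 0.02 m)) and ((angle between thick_2's own z axis and vertical below 1.57 rad and z of each of thin_1, thin_2, thin_3, thin_4 in the frame of thick_2 above 0.02 m) or (not (angle between thick_2's own z axis and vertical below 1.57 rad) and z of each of thin_1, thin_2, thin_3, thin_4 in the frame of thick_2 below 0.02 m))); the robot touches nothing.
It fails at once if the pencil cup is moved more than 30 mm (distance of pencil_cup from where it was at the start of the episode above 0.03 m).
It fails at once if the note pad is moved more than 30 mm (distance of note_pad from where it was at the start of the episode above 0.03 m).
It fails at once if the date stamp is moved more than 30 mm (distance of date_stamp from where it was at the start of the episode above 0.03 m).
Of thick_1, thick_2, thin_1, thin_2, thin_3, thin_4 only 4 to 6 are there at a start; the rules pass over those that are not, and their reading is None.
At some moment in a run one of thick_1, thick_2, thin_1, thin_2, thin_3, thin_4 may be knocked a few centimetres aside while the robot is not near it.
Once in a run the grip may slacken for a moment while it holds something.
It also fails if it takes over 210 s, if anything falls off the work surface, if the arm or the gripper's body presses on something with over 40 N, if the wrist force passes 120 N, or if a joint passes its speed limit or range.

## Working session

There is one attempt and no reset: what is moved stays moved. The work goes in short steps, each a Python script; the robot and the scene stay as the last script left them, time stands still between calls to the robot, and variables do not carry over. Pictures are saved under pics/ and viewed, at most 14 in all, crops included, and the job is handed in when it is done.

```bash
mkdir -p pics
python3 - <<'E'
from station import *
import cv2,numpy as np
for n in("top","scene"):
    cv2.imwrite(f"pics/{n}0.png",cv2.resize(capture(n)[:,:,::-1],(800,600),interpolation=cv2.INTER_CUBIC))
    c=calibration(n);print(n,c["fx"],c["cx"],c["cy"],np.round(c["R"],3).tolist(),np.round(c["t"],3))
print(ctrl.tip_reach,ctrl.current_time(),ctrl.current_tcp_rot())
E
```

```text
top 390.9339802642689 275.05514318430346 209.05674617732762 [[-0.002, -1.0, 0.031], [-0.994, -0.001, -0.113], [0.113, -0.031, -0.993]] [0.02  0.609 0.931]
scene 408.2728542403605 279.61399580862576 214.4187551563257 [[0.771, 0.636, 0.018], [0.489, -0.574, -0.656], [-0.407, 0.515, -0.754]] [-0.519 -0.215  1.513]
0.011 0.1 [-1.79903543e+02 -2.03076165e-02  2.44516819e+01]
```

View pics/top0.png

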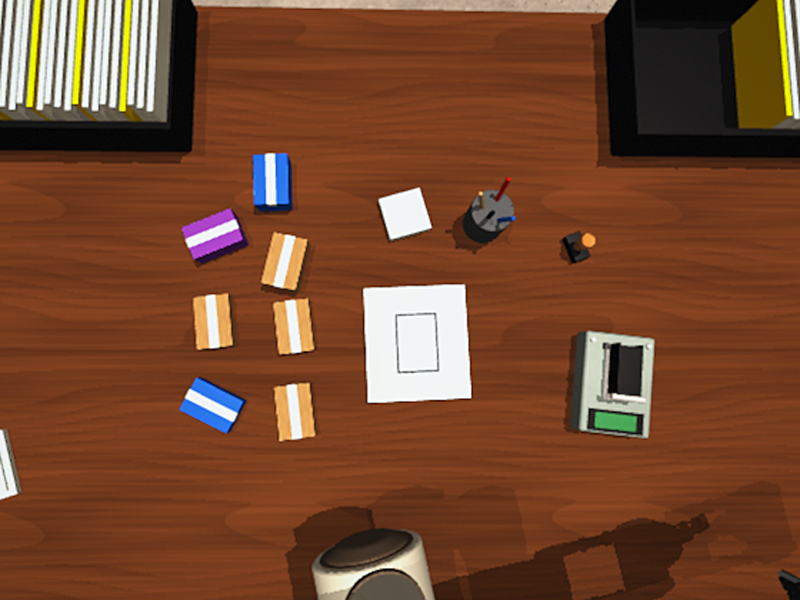

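View pics/scene0.png

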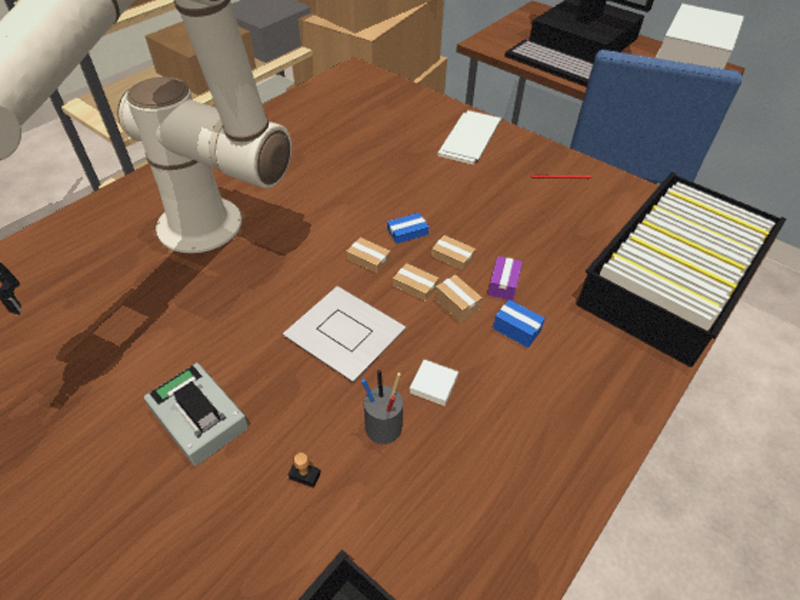

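```bash
cat > h.py <<'E'
from station import *
import cv2,numpy as np
def p2w(c,uv,z):
    R=np.array(c["R"]);t=np.array(c["t"]);o=-R.T@t
    d=R.T@np.array([(uv[0]-c["cx"])/c["fx"],(uv[1]-c["cy"])/c["fy"],1])
    return o+d*(z-o[2])/d[2]
def w2p(c,X):
    q=np.array(c["R"])@np.array(X)+np.array(c["t"])
    return np.array([c["fx"]*q[0]/q[2]+c["cx"],c["fy"]*q[1]/q[2]+c["cy"]])
def save(n,im,crop=None,size=None):
    if crop: im=im[crop[1]:crop[3],crop[0]:crop[2]]
    cv2.imwrite(f"pics/{n}.png",cv2.resize(im[:,:,::-1],size or (800,600),interpolation=cv2.INTER_CUBIC))
def brown(im):
    h=cv2.cvtColor(im,cv2.COLOR_RGB2HSV)
    return cv2.morphologyEx(cv2.inRange(h,(8,60,150),(25,200,255)),cv2.MORPH_OPEN,np.ones((2,2)))
def rects(im,c,z,minarea=100):
    "cartons: close over the tape, min-area rectangle of the corners mapped to height z"
    m=cv2.morphologyEx(brown(im),cv2.MORPH_CLOSE,np.ones((max(3,int(.024*c["fx"]/1.0)),)*2)) if minarea<1000 else cv2.morphologyEx(brown(im),cv2.MORPH_CLOSE,np.ones((45,45)))
    out=[]
    for k in cv2.findContours(m,cv2.RETR_EXTERNAL,cv2.CHAIN_APPROX_NONE)[0]:
        if cv2.contourArea(k)<minarea: continue
        w=np.array([p2w(c,q[0],z)[:2] for q in k],np.float32)
        (x,y),(a,b),g=cv2.minAreaRect(w*1000)
        if a<b: a,b,g=b,a,g+90
        out.append((x/1000,y/1000,a,b,(g+90)%180-90,k[:,0].mean(0)))
    return out
E
python3 - <<'E'
from h import *
t=capture("top");s=capture("scene");c=calibration("top")
for r in rects(t,c,.035): print(np.round(r[:5],3),np.round(r[5]))
f=560/800
for n,p,z in[("scale",[(364,288),(465,285),(470,397),(368,402)],.014),("outline",[(396,314),(437,314),(438,371),(397,373)],.014),("box",[(586,331),(655,340),(649,438),(572,432)],.05),("pad",[(405,214)],.02),("cup",[(489,215)],.09),("stamp",[(580,245)],.04)]:
    print(n,[np.round(p2w(c,np.array(q)*f,z),3).tolist() for q in p])
a=t[145:320,120:225];b=s[150:235,230:390]
A=cv2.resize(a,(360,600),interpolation=3);B=cv2.resize(b,(440,234),interpolation=3)
d=s[245:330,90:190];D=cv2.resize(d,(430,366),interpolation=3)
o=np.zeros((600,800,3),np.uint8);o[:,:360]=A;o[:234,360:]=B;o[234:,360:790]=D
save("crop1",o)
E
```

```text
[ 0.416  0.184 90.42  60.779  7.185] [207. 289.]
[ 0.568  0.326 90.297 60.909  6.542] [149. 225.]
[6.19000e-01 2.02000e-01 2.11562e+02 8.05460e+01 4.62800e+00] [203. 206.]
scale [[0.63, 0.07, 0.014], [0.635, -0.109, 0.014], [0.439, -0.114, 0.014], [0.431, 0.063, 0.014]]
outline [[0.584, 0.014, 0.014], [0.584, -0.059, 0.014], [0.484, -0.059, 0.014], [0.481, 0.012, 0.014]]
box [[0.552, -0.309, 0.05], [0.536, -0.428, 0.05], [0.372, -0.409, 0.05], [0.383, -0.279, 0.05]]
pad [[0.762, -0.003, 0.02]]
cup [[0.743, -0.139, 0.09]]
stamp [[0.703, -0.309, 0.04]]
```

View pics/crop1.png

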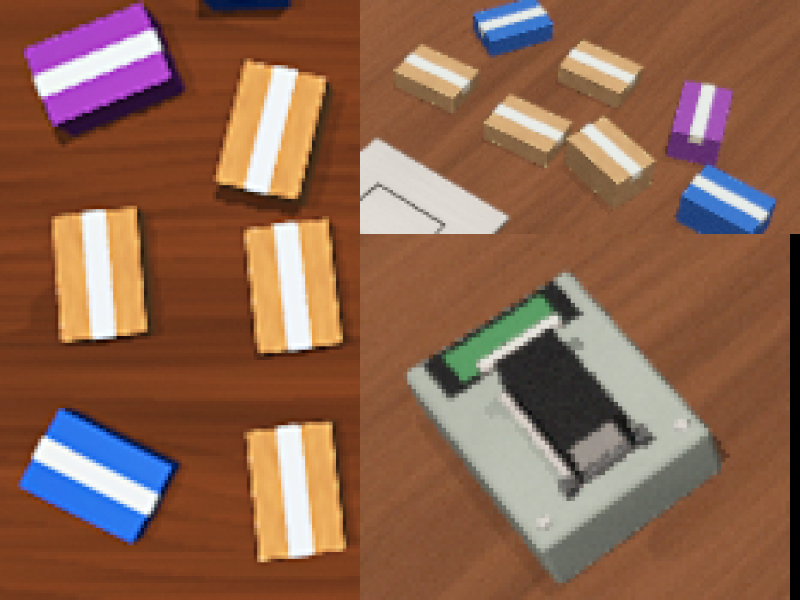

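Run:
```python
from h import *
c=calibration("top")
P=[p2w(c,(120+u*105/360,145+v*175/600),.046) for u,v in[(243,60),(326,77),(296,198),(218,181)]]
ctr=np.mean(P,0);d=(P[0]-P[3]+P[1]-P[2]);ang=np.degrees(np.arctan2(d[1],d[0]))
print(ctr,ang,np.linalg.norm(d)/2)
command_gripper(.085)
ctrl.move_pose([.533,-.023,.3],[180,0,1.7])
ctrl.wait(.2)
cw=calibration("wrist");w1=capture("wrist")
print(-np.array(cw["R"]).T@cw["t"],np.round(cw["R"],2).tolist(),cw["fx"])
np.savez("w1.npz",im=w1,**{k:np.array(v) for k,v in cw.items()})
ctrl.move_pose([ctr[0],ctr[1],.25],[180,0,ang]);ctrl.wait(.2)
cw=calibration("wrist");w2=capture("wrist")
np.savez("w2.npz",im=w2,**{k:np.array(v) for k,v in cw.items()})
for r in rects(w2,cw,.046,1000): print(np.round(r[:5],3),np.round(r[5]))
save("w12",np.hstack([w1,w2]),size=(800,300))
```

```text
[0.67226275 0.20574144 0.046     ] -11.487429709373451 0.0892665606339318
[ 0.61378688 -0.02104335  0.43048517] [[0.03, -1.0, -0.0], [-0.95, -0.03, 0.31], [-0.31, -0.01, -0.95]] 292.33910565574143
[ 0.579  0.318 87.293 67.196  3.656] [210. 271.]
[5.56000e-01 2.00000e-01 3.34654e+02 8.21130e+01 3.50000e+00] [300. 254.]
```

View pics/w12.png

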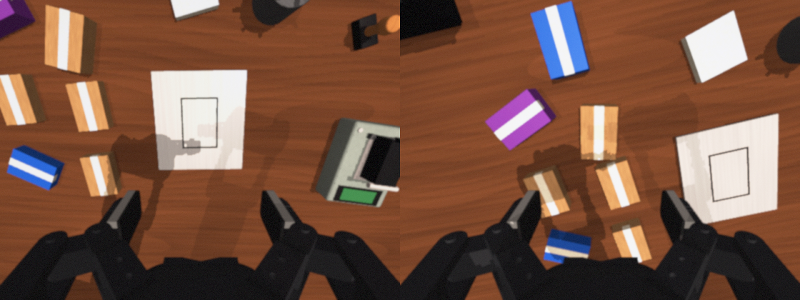

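```bash
cat >> h.py <<'E'
def cartons(z=.032,park=True):
    "brown cartons with tape in the top view -> x,y,long,short,yaw"
    if park: ctrl.move_pose([.40,-.2,.33],[180,0,1.7])
    im=capture("top");c=calibration("top")
    h=cv2.cvtColor(im,cv2.COLOR_RGB2HSV)
    m=cv2.inRange(h,(8,60,150),(25,200,255))|cv2.inRange(h,(0,0,190),(180,60,255))
    m=cv2.morphologyEx(m,cv2.MORPH_OPEN,np.ones((3,3)))
    out=[]
    for k in cv2.findContours(m,cv2.RETR_EXTERNAL,cv2.CHAIN_APPROX_NONE)[0]:
        w=np.array([p2w(c,q[0],z)[:2] for q in k],np.float32)*1000
        (x,y),(a,b),g=cv2.minAreaRect(w)
        if a<b: a,b,g=b,a,g+90
        if 80<a<102 and 54<b<72: out.append([x/1000,y/1000,a,b,(g+90)%180-90])
    return np.array(out),im
E
python3 - <<'E'
from h import *
d=np.load("w1.npz");P=[p2w(d,np.array(q)*1.4,.014) for q in[(181,98),(217,97),(217,147),(181,148)]]
print("outline wrist",np.mean(P,0),np.round(P,3).tolist())
g=cv2.cvtColor(d["im"],cv2.COLOR_RGB2HSV)
m=cv2.inRange(g,(0,0,130),(180,40,255))
d2=np.load("w2.npz")
print("thick wrist",p2w(d2,(199*1.4,129*1.4),.046))
r,im=cartons();print(np.round(r,3),ctrl.current_time())
# scale in the top view
c=calibration("top");h=cv2.cvtColor(im,cv2.COLOR_RGB2HSV);m=cv2.inRange(h,(0,0,170),(180,60,255))
k=max(cv2.findContours(m[180:300,240:345],0,1)[0],key=cv2.contourArea)
w=np.array([p2w(c,q[0]+[240,180],.014)[:2] for q in k],np.float32)*1000
print(cv2.minAreaRect(w))
save("t1",im)
E
```

```text
outline wrist [ 0.53417158 -0.020156    0.014     ] [[0.583, 0.016, 0.014], [0.587, -0.054, 0.014], [0.486, -0.059, 0.014], [0.481, 0.016, 0.014]]
thick wrist [0.68072098 0.2056205  0.046     ]
[[  0.418   0.187  90.75   60.975   7.199]
 [  0.563   0.192  92.099  61.106   7.349]
 [  0.571   0.329  90.994  61.105   6.549]
 [  0.676   0.209  92.3    61.805 -12.482]] 5.925
((534.6395874023438, -21.731468200683594), (201.07241821289062, 180.94686889648438), 2.425100803375244)
```

View pics/t1.png

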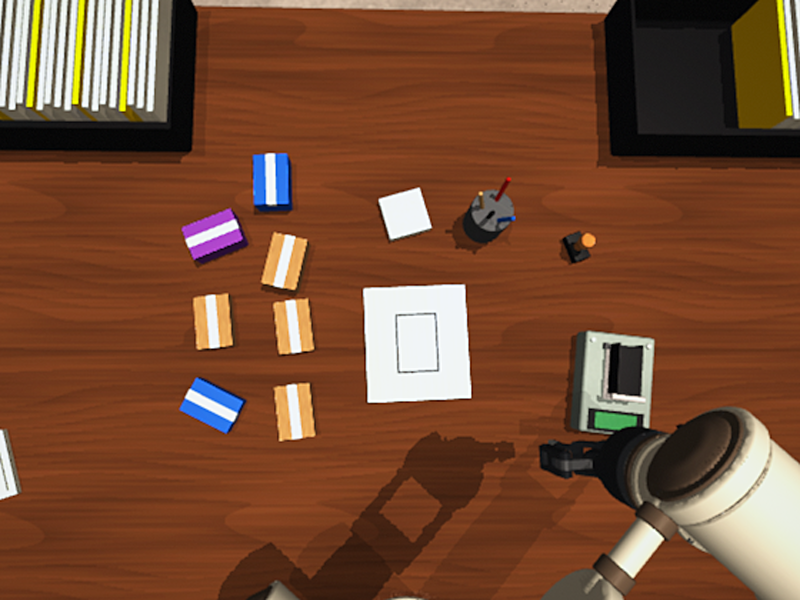

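```bash
cat >> h.py <<'E'
S=np.array([.5345,-.0217]);SY=2.3
def pick(x,y,yaw,h):
    zg=.023 if h>.04 else .015
    command_gripper(.08)
    ctrl.move_pose([x,y,.17],[180,0,yaw])
    if ctrl.move_linear([x,y,zg],vel=.15,until_force=15): print("touched going down",ctrl.current_ee_pos())
    command_gripper(.03);print("grip",ctrl.current_grip_width(),ctrl.current_gripper_force())
    return zg
def lift(zg,base,up):
    p=ctrl.current_ee_pos();ctrl.move_linear([p[0],p[1],up],vel=.2)
    print("lifted",ctrl.current_grip_width(),ctrl.current_gripper_force())
def place(zg,base):
    up=base+zg+.06
    ctrl.move_pose([*S,up],[180,0,SY])
    print("above",ctrl.current_grip_width(),ctrl.current_contact_force())
    ctrl.move_linear([*S,base+zg+.006],vel=.15)
    hit=ctrl.move_linear([*S,base+zg-.004],vel=.02,until_force=4)
    print("put",hit,ctrl.current_ee_pos(),ctrl.current_grip_width())
    command_gripper(.08);ctrl.wait(.1)
    ctrl.move_linear([*S,up+.04],vel=.15)
E
cat > one.py <<'E'
import sys
from h import *
i=int(sys.argv[1]);h=float(sys.argv[2]);base=float(sys.argv[3])
r,_=cartons(h);r=r[np.hypot(r[:,0]-S[0],r[:,1]-S[1])>.06]
print(np.round(r,3));x,y,_,_,g=r[i]
zg=pick(x,y,g,h);lift(zg,base,max(.17,base+zg+.06));place(zg,base)
r,im=cartons(base+h);print(np.round(r,3),ctrl.current_time());save(f"after{base:.3f}",im)
E
python3 one.py -1 .046 .014
```

```text
[[  0.42    0.185  89.427  60.087   7.199]
 [  0.562   0.19   90.757  60.216   7.349]
 [  0.57    0.325  89.668  60.215   6.549]
 [  0.673   0.207  90.955  60.904 -12.482]]
grip 0.05919911441994466 68.22370290756226
lifted 0.058897735165139346 67.27637529373169
above 0.05880306014365552 [ 0.86529776  0.56187368 -4.09302087]
put True [ 0.53590881 -0.02200732  0.03878586] 0.05952778845450352
[[ 0.421  0.183 88.105 59.198  7.199]
 [ 0.561  0.188 89.415 59.325  7.349]
 [ 0.569  0.321 88.342 59.324  6.549]] 15.0417
```

```bash
cat >> h.py <<'E'
def check(im,z):
    c=calibration("top");m=brown(im);u=w2p(c,[*S,z]).astype(int)
    q=np.zeros_like(m);q[u[1]-36:u[1]+36,u[0]-30:u[0]+30]=255
    p=cv2.findNonZero(cv2.morphologyEx(m&q,cv2.MORPH_OPEN,np.ones((3,3))))
    w=np.array([p2w(c,a[0],z)[:2] for a in p],np.float32)*1000
    (x,y),(a,b),g=cv2.minAreaRect(w)
    if a<b:a,b,g=b,a,g+90
    print("on scale:",np.round([x/1000-S[0],y/1000-S[1],a,b,(g+90)%180-90],4))
E
sed -i 's/^r,im=cartons(base+h).*/r,im=cartons(base+h);check(im,base+h);print(ctrl.current_time());save(f"after{base:.3f}",im)/' one.py
python3 -c "
from h import *
check(capture('top'),.06)"
python3 one.py -1 .028 .060
```

```text
on scale: [-2.30000e-03 -3.00000e-03  9.06744e+01  6.06634e+01  1.88400e+00]
[[ 0.418  0.188 91.128 61.229  7.199]
 [ 0.563  0.192 92.483 61.361  7.349]
 [ 0.571  0.33  91.373 61.36   6.549]]
grip 0.05883902580823038 67.28394985198975
lifted 0.05856748269819651 66.50896668434143
above 0.05868608513583446 [ 0.02860748 -0.10552456 -0.86075589]
put True [ 0.53571606 -0.02193018  0.07671282] 0.058424617218873605
on scale: [-2.60000e-03 -2.60000e-03  8.92656e+01  5.98440e+01  2.19450e+00]
24.7
```

View pics/after0.060.png

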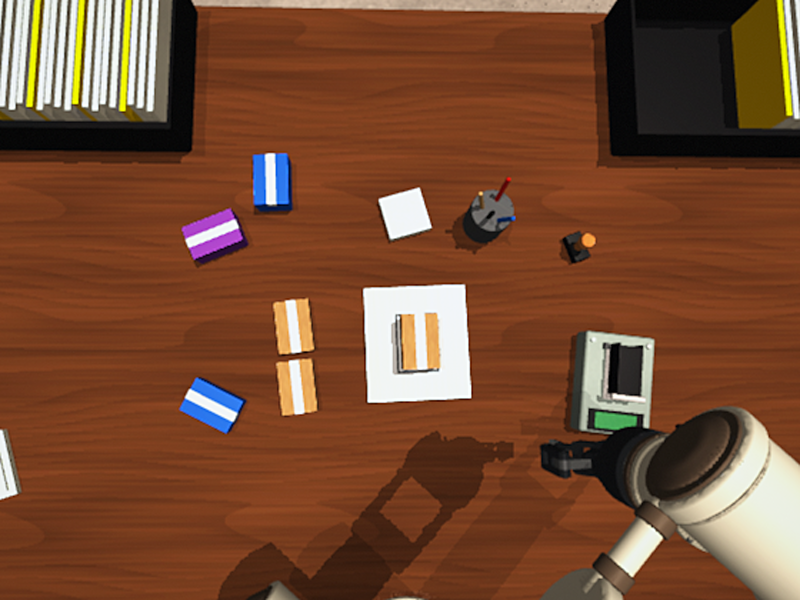

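The column so far stands on the outline, at (418,341). One thin carton has been knocked to (297,387), and the other is still at (293,326).

```bash
python3 one.py -1 .028 .088 && python3 one.py -1 .028 .116
```

```text
[[ 0.46   0.185 92.196 61.207  7.386]
 [ 0.563  0.192 92.483 61.361  7.349]]
grip 0.058676649467288275 66.75047993659973
lifted 0.05870281544912644 65.99252343177795
above 0.05875843078674083 [-0.95331606 -0.34875518 -1.31510241]
put True [ 0.53548347 -0.02181656  0.10450798] 0.05883400428779098
on scale: [-3.70000e-03 -2.50000e-03  8.95457e+01  5.98139e+01  2.32360e+00]
33.3917
[[ 0.46   0.185 92.196 61.207  7.386]]
grip 0.058695508217204186 65.73654413223267
lifted 0.05917177010823431 64.81631755828857
above 0.05822226883071047 [-1.06346034  1.41909975 -2.23993074]
put True [ 0.53551494 -0.02181724  0.13230715] 0.058848665213029165
on scale: [-3.40000e-03 -2.40000e-03  8.94794e+01  5.98764e+01  2.33830e+00]
42.05
```

Run:
```python
from h import *
ctrl.move_pose([.44,-.355,.27],[180,0,-6.5]);ctrl.wait(.3)
cw=calibration("wrist");im=capture("wrist")
np.savez("w3.npz",im=im,**{k:np.array(v) for k,v in cw.items()})
save("w3",im,(140,40,420,250),(800,600))
s=capture("scene");save("s3",s,(90,150,330,330))
```

```text
(no output)
```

View pics/w3.png

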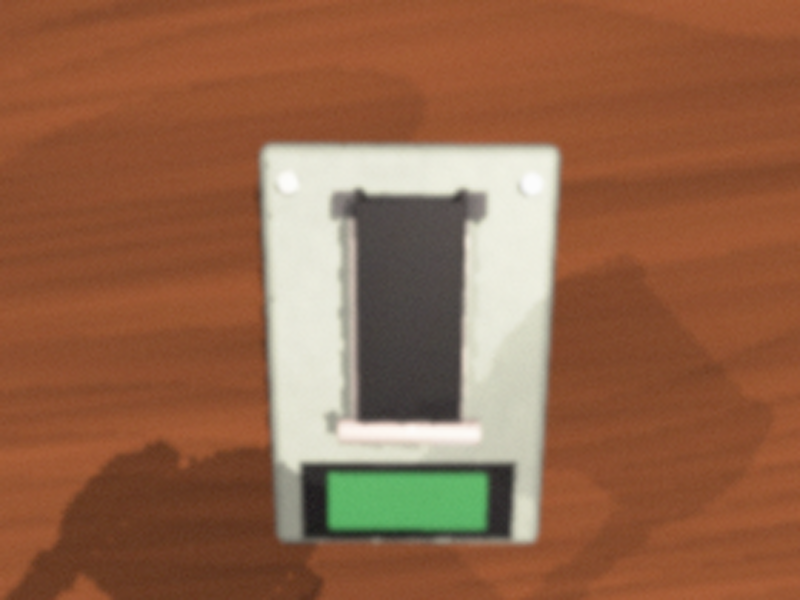

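View pics/s3.png

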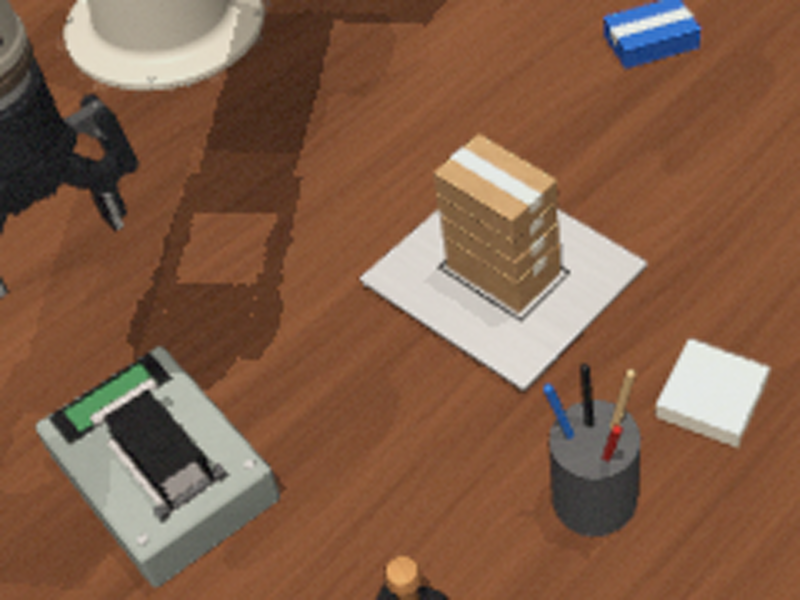

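Run:
```python
from h import *
d=np.load("w3.npz")
f=lambda u,v,z:p2w(d,(140+u*.35,40+v*.35),z)[:2]
C=[f(*q,.05) for q in[(262,146),(559,147),(540,542),(277,542)]]
print(np.round(C,4).tolist())
for i in range(4):
    e=C[(i+1)%4]-C[i];print(np.linalg.norm(e).round(4),np.degrees(np.arctan2(e[1],e[0])).round(2))
b=[f(339,432,.088),f(481,432,.088)];e=b[0]-b[1]
print("bar",np.mean(b,0),np.linalg.norm(e),np.degrees(np.arctan2(e[1],e[0]))-90)
yaw=np.radians(np.mean([np.degrees(np.arctan2(*(C[0]-C[3])[::-1])),np.degrees(np.arctan2(*(C[1]-C[2])[::-1]))]))
X=np.array([np.cos(yaw),np.sin(yaw)])
O=np.mean(C,0)+.015*X
print("yaw",np.degrees(yaw),"O",O,"bar pred",O+(.047-.084)*X,"hinge",f(412,200,.06),O+.047*X)
```

```text
[[0.5518, -0.3117], [0.5385, -0.427], [0.3735, -0.4096], [0.3868, -0.2912]]
0.116 -96.58
0.166 173.98
0.1191 83.57
0.1663 -7.07
bar [ 0.44069013 -0.3573071 ] 0.05491741662371411 -6.422849991512848
yaw -6.543539581435212 O [ 0.47753564 -0.36156598] bar pred [ 0.44077667 -0.35734953] hinge [ 0.52530422 -0.36761428] [ 0.52422946 -0.36692202]
```

```bash
cat >> h.py <<'E'
O=np.array([.4777,-.3617,0]);CY=-6.5
X=np.array([np.cos(np.radians(CY)),np.sin(np.radians(CY)),0]);Y=np.array([-X[1],X[0],0]);Z=np.array([0,0,1.])
def bar(a): # bar centre at guard angle a
    c,s=np.cos(a),np.sin(a)
    return O+.047*X+.054*Z+X*(-.084*c+.034*s)+Z*(.034*c+.084*s)
def tcp(a,dz=0): return (bar(a)+Z*(-.008+dz)).tolist()
D=[180,0,CY]
def arc(a0,a1,n):
    for a in np.linspace(a0,a1,n+1)[1:]: ctrl.move_linear(tcp(a),D,vel=.06)
    print("arc",ctrl.current_grip_width(),ctrl.current_contact_force())
E
python3 - <<'E'
from h import *
print([ik(tcp(a),D) is not None for a in(0,1,2)])
command_gripper(.075)
ctrl.move_pose(tcp(0,.06),D)
print(ctrl.move_linear(tcp(0),vel=.06,until_force=10),ctrl.current_ee_pos()-tcp(0))
command_gripper(.04);print(ctrl.current_grip_width(),ctrl.current_contact_force())
arc(0,1,8);arc(1,2.05,8)
command_gripper(.075);ctrl.move_linear(tcp(2.05,.07),vel=.12)
ctrl.move_pose([.40,-.2,.33],D)
save("s4",capture("scene"),(50,190,250,340));print(ctrl.current_time())
E
```

```text
[True, True, True]
False [ 0.00027906 -0.0003314   0.00051911]
0.0520232050173204 [-2.9704523   2.80796141  1.78611495]
arc 0.05177765313115124 [-1.23627667  5.70390021 -5.30532228]
arc 0.05057642659338741 [1.4330924  6.76644428 3.84285359]
53.3083
```

View pics/s4.png

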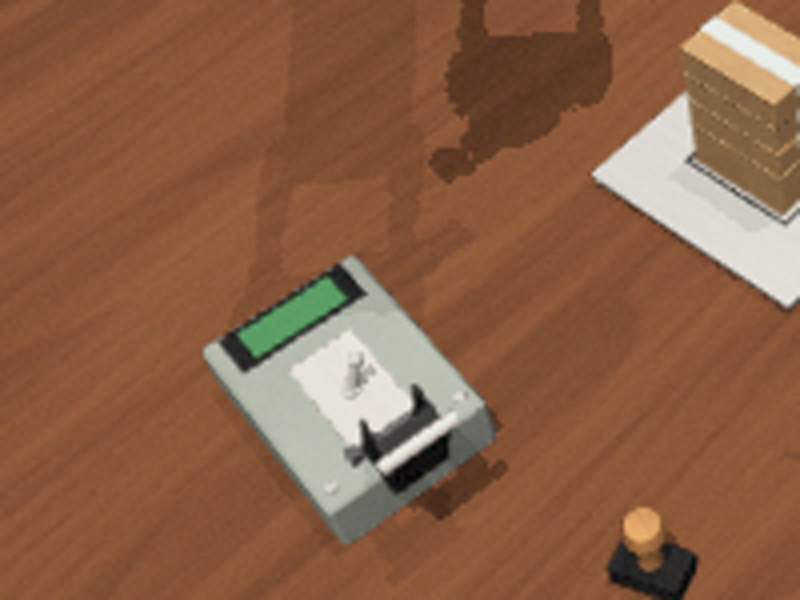

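The guard stands open, with its bar at (415,445), and the bare toggle is at (355,375). Next I flip the toggle.

Run:
```python
from h import *
command_gripper(0.0)
P=lambda y,z:(O+y*Y+z*Z-.003*X).tolist()
ctrl.move_pose(P(.045,.14),D);ctrl.move_linear(P(.045,.072),vel=.1)
print(ctrl.move_linear(P(.004,.072),vel=.05,until_force=8),(ctrl.current_ee_pos()-O)@Y,ctrl.current_contact_force())
p=ctrl.current_ee_pos()
ctrl.move_linear((p+.01*Y).tolist(),vel=.05);q=ctrl.current_ee_pos();ctrl.move_linear([q[0],q[1],.16],vel=.12)
ctrl.move_pose([.43,-.20,.33],D)
save("s5",capture("scene"),(90,240,190,315));print(ctrl.current_time())
```

```text
True 0.008764261079203963 [0.23143005 3.65533483 4.48050816]
58.6833
```

View pics/s5.png

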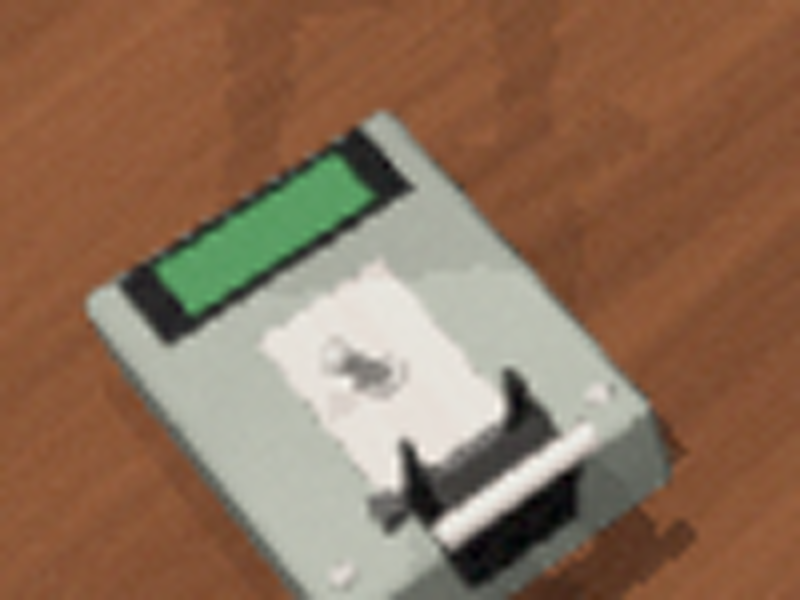

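The toggle now leans to the robot's right, with its ball at about (335,355). I can't confirm it's fully over, so I'll push again more firmly before closing the guard.

Run:
```python
from h import *
c=calibration("scene")
for a in(.4,.65,.8):
    u=w2p(c,O+.05*Z+.028*(np.sin(.4-a)*Y+np.cos(.4-a)*Z));print(a,(u-[90,240])*8)
P=lambda y,z:(O+y*Y+z*Z-.003*X).tolist()
ctrl.move_pose(P(.035,.14),D);ctrl.move_linear(P(.035,.072),vel=.1)
print(ctrl.move_linear(P(0,.072),vel=.04,until_force=16),(ctrl.current_ee_pos()-O)@Y)
p=ctrl.current_ee_pos()
ctrl.move_linear((p+.015*Y).tolist(),vel=.05);q=ctrl.current_ee_pos();ctrl.move_linear([q[0],q[1],.16],vel=.12)
# close the guard
command_gripper(.075)
ctrl.move_pose(tcp(2.05,.07),D)
print("down",ctrl.move_linear(tcp(2.05),vel=.06,until_force=10),ctrl.current_ee_pos()-tcp(2.05))
command_gripper(.04);print(ctrl.current_grip_width())
arc(2.05,1,8);arc(1,0,8)
p=np.array(tcp(0));print(ctrl.move_linear((p-.004*Z).tolist(),vel=.02,until_force=12),ctrl.current_ee_pos()-p)
command_gripper(.075);ctrl.move_linear(tcp(0,.08),vel=.1)
# press shut with closed fingers on the middle of the bar
command_gripper(0.)
b=bar(0);ctrl.move_linear((b+.03*Z).tolist(),vel=.1)
print("press",ctrl.move_linear((b+.002*Z).tolist(),vel=.02,until_force=8),(ctrl.current_ee_pos()-b)[2],"expect .016")
ctrl.move_linear((b+.09*Z).tolist(),vel=.12)
ctrl.move_pose([.40,-.2,.33],D);ctrl.wait(.3)
s=capture("scene");save("s6",s,(60,170,340,380));print(ctrl.current_time())
check(capture("top"),.144)
```

```text
0.4 [361.63586929 330.20175005]
0.65 [343.60868744 344.11513087]
0.8 [333.87682158 353.48572475]
True 0.008661791442721932
down False [ 0.00032263 -0.00026388  0.00067842]
0.051769665572782404
arc 0.05190104012340948 [  6.05496347   3.80509975 -11.61758231]
arc 0.0515238534911859 [-3.0694537  11.70533006  5.32026296]
True [-0.00053362  0.00070059  0.00022022]
press True 0.015728358465517567 expect .016
76.6833
on scale: [-3.40000e-03 -2.40000e-03  8.94794e+01  5.98764e+01  2.33830e+00]
```

View pics/s6.png

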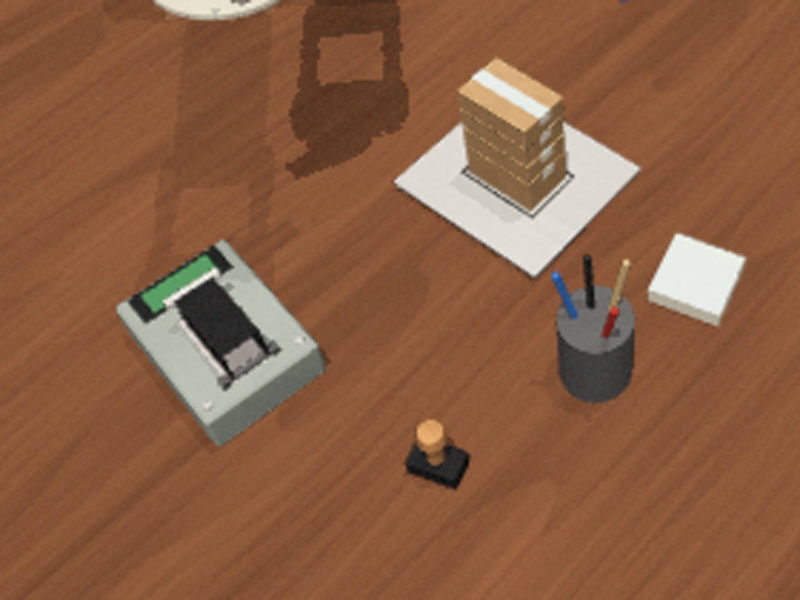

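The toggle ball was seen where a full 0.8 rad puts it. The guard is shut at (220,310), the column stands square at (515,135), and the bystanders haven't moved.

```bash
python3 -c "
from station import *
print(order.close_job())"
```

```text
the job is handed in; nothing more can be done
None
```

I handed the job in with every step done: all four cartons present (one thick, three thin) are stacked squarely on the outline about 4 mm off centre, the toggle is fully over to the right, the guard is shut over it, the pencil cup, note pad and date stamp look undisturbed, and nothing is held; no verdict came back.

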